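Put the tray of stirring bars back in the bench carousel

ROBOT

A 7-joint arm with a two-finger parallel gripper is mounted at the origin on the work surface. World frame = base frame: x ahead of the robot, y to its left, z up, the work surface at z = 0. Lengths are in mm, angles in rad, forces in N, time in s.
With the tool pointing down it reaches from about 350 to 900 mm from the base axis. Payload 8.1 kg.
Tool frame: the origin (TCP) lies on the centre line of the jaws, within the pads' length; the fingertips stand ctrl.nose_length ahead of it and the grasp point (between the pads) lies 2 mm behind it (ctrl.nose_length is the distance from the TCP to the fingertips, in mm); z points along the fingers, y is the direction in which the jaws open and shut (so a half turn about z gives the same grasp; the last joint's range is limited). The gripper opens to 92 mm and grips with 3 to 60 N. Pads are 19 mm wide; open, the fingers measure 130 mm over their backs; the gripper's body (75 mm by 190 mm) begins 47 mm behind the grasp point.
Start: joints at [-1.265, 0.434, 0.025, 1.573, -0.012, 1.134, -0.075], TCP at [248.47, 573.501, 243.742] pointing down, gripper open.
Joint ranges: [-2.62, 2.62], [-0.44, 2.09], [-1.27, 1.32], [0.08, 2.57], [-1.32, 4.46], [0.12, 2], [-2.74, 2.74]. Speed limits (rad/s): [2.22, 2.22, 3.01, 3.01, 3.14, 3.14, 3.14].

INTERFACE

Orientations are given as a unit quaternion [x, y, z, w].
In Python, from rig import ctrl gives the robot as it stands.
- The arm moves only by the tool play_rows, never from a script. Its argument "steps" is a list of rows, each an object with "offset": the shift along the tool's x, y, z in units of 30 mm (1.0 is 30 mm), a list of three; "yaw": the turn about the tool's z in units of 5 degrees (1.0 is 5 degrees). In form: [{"offset": [dx, dy, dz], "yaw": yaw}, ...]. A call has 1 to 12 rows; each row shifts and turns the commanded pose from where the row before left it, along the tool's axes as they then stand; what a row does not reach is not made up. A row lasts 1/8 s, in which the tool goes at most 62.5 mm and 10.7 degrees, less where a joint would pass 70% of its speed; a pose out of reach is approached as far as the arm can. A call is refused whole if a number of a shift passes 1 or a number of a turn 1, either way. A call with a gripper value outside its range is refused whole. "gripper" is the opening, from 0 (shut) to 1 (fully open), set as the call begins (left out, the last holds). The fingers move at their own pace and stop on an object; the grip force is fixed at half the most. Time passes only in rows, so rows that do not move let the fingers close. It gives the time, the measured TCP pose, the force and the opening at its end, in the units of the state.
- ctrl.get_state(): the state, without advancing time (a new reading comes with each control period).
- ctrl.read_camera(name): name is "scene" or "top"; returns a dict with "img" (480x640x3 uint8, blue, green, red), "fx", "fy", "cx", "cy" (pixels), "rvec" (rotation vector, rad) and "tvec" (3), from world to camera coordinates, as OpenCV has them. Camera axes: x right, y down, z forward; pixel columns grow to the right and rows downward; lengths in mm; the calibration is good to about 2 mm. A picture is of the moment at which its call begins. There is no depth.
- ctrl.close_job(): hands the job in, once; it reports no verdict.
Trained networks look in a picture, given as the dict that the camera call returned (one of the last four; its "shot" number tells which), for a name from the list of things; names that differ only in an ending like _2 or _b are one class to them, and where a whole thing is asked for, a point or a joint stands for the part that bears it (a point fixed in the world has none). Each returns a list of dicts, best first, with "confidence" (0 to 1); they miss things now and then, are a little off and sometimes report something else, mostly with a low value. They report only what shows in the picture. A call takes as long as a camera call.
- ctrl.masks_of(picture, thing): "region" (480x640 bool, what is visible of it) and "location" ([column, row] in pixels, amid what is visible of it).
- ctrl.place_of(picture, thing): "location" ([column, row] in pixels: a listed point, or the origin of a listed thing).
The state is a dict: "t": time; "q": joint angles; "joint_vel": joint speeds; "joint_torque": joint torques, N m; "tool_pos": TCP position; "eef_rot": TCP orientation; "contact_force": force on the tool from outside, world axes, zero at the start; "moment": the same for the moment, N m; "gripper_width": finger opening in mm.
Only numpy, scipy, OpenCV 4.12 (cv2) and the standard library are available. Lean on these libraries where they do the work, as an engineer would, in place of code of your own. Each camera call takes 0.05 s, during which the arm holds its last target.

TASK

Put the open tray of loose stirring bars away in the bench carousel. First turn the carousel until its one empty bay faces the front of its base; then carry the tray over level, without spilling a bar, and set it down flat in that bay, narrow end towards the hub, without dropping it. Leave the bay facing the front, and do not disturb the beaker, the jar and the tip box.

Things in the scene. Friction and masses are not known exactly. Their poses are not given: they have to be found in the camera images.
- carousel_base: Fixed square base of the bench carousel, grey plastic, 290 x 290 mm, 14 mm high. Origin at the centre of its underside on the bench, on the turntable's axis; its -x points to the front of the base (the edge towards the robot, with a blank card holder), z up.
- carousel (a joint): Angle (rad) of the white hexagonal turntable on the base: 0 when the empty bay points to the front of the base, growing anticlockwise seen from above; endless, turns either way and stays where left (friction 0.1 N m). Flat sides 134 mm from the axis, six 60-degree bays, one behind each side; five hold grey trays, fixed there, with stock up to 60 mm above the bench. The sixth is empty.
- bay (a point): Point on the empty bay's floor where the origin of a well-placed tray lies: 95 mm from the axis, 26 mm above the bench. Turns with the turntable; +x points to the axis, z up. A tray with its axes along these has 5 mm of play each side, 4 mm outwards, 6 mm inwards. A 5 mm high lip stands along the outer edge, 130 to 134 mm from the axis, and a 5 mm step, 58 mm in radius, round the hub.
- wall_left (a point): Top of the upright radial wall on one side of the empty bay (30 degrees from the bay's middle, at +y in the frame of bay), 110 mm from the axis, mid-thickness. Walls are 4 mm thick, run from 14 to 152 mm from the axis and stand 30 mm over the bay floor (tops 56 mm above the bench). Pushing a wall sideways turns the turntable.
- wall_right (a point): The same on the wall at the other side of the empty bay (at -y in the frame of bay).
- hub (a point): Top of the round black knob, 38 mm in diameter and 14 mm high, at the centre of the turntable, 80 mm above the bench. It turns with the turntable.
- tray: Loose open tray to put away: grey plastic, about 0.15 kg, a wedge (trapezium from above), 32 mm high, walls and floor 3 mm. Wide end at -x (130 mm long), narrow end at +x (59 mm). In the bay the narrow end points to the hub. Origin at the centre of its underside, midway between the ends; z up.
- narrow_end (a point): Middle of the top edge of the tray's narrow end, outer face (31 mm from the tray's origin along its x). Wide and narrow end walls are flat, upright and parallel, 62 mm apart over their outsides, and can be taken between the fingers from above; keep finger tips 8 mm or more above the tray's underside to clear the bay's lip.
- bar0: First (nearest the wide end at the start) of the five loose stirring bars in the tray: plain white rods with round ends, 48 mm long, 8 mm in diameter (8.5 mm at the small ring round the middle), about 11 g. Origin at its centre, its y axis along the rod. They all lie side by side across the tray at the start and roll about freely.
- bar1: Second of the five loose stirring bars in the tray: plain white rods with round ends, 48 mm long, 8 mm in diameter (8.5 mm at the small ring round the middle), about 11 g. Origin at its centre, its y axis along the rod. They all lie side by side across the tray at the start and roll about freely.
- bar2: Third of the five loose stirring bars in the tray: plain white rods with round ends, 48 mm long, 8 mm in diameter (8.5 mm at the small ring round the middle), about 11 g. Origin at its centre, its y axis along the rod. They all lie side by side across the tray at the start and roll about freely.
- bar3: Fourth of the five loose stirring bars in the tray: plain white rods with round ends, 48 mm long, 8 mm in diameter (8.5 mm at the small ring round the middle), about 11 g. Origin at its centre, its y axis along the rod. They all lie side by side across the tray at the start and roll about freely.
- bar4: Fifth (nearest the narrow end at the start) of the five loose stirring bars in the tray: plain white rods with round ends, 48 mm long, 8 mm in diameter (8.5 mm at the small ring round the middle), about 11 g. Origin at its centre, its y axis along the rod. They all lie side by side across the tray at the start and roll about freely.
- beaker: Bystander: empty low glass beaker, 64 mm in diameter, 60 mm high, standing near the tray. Origin at the centre of its underside.
- bottle: Bystander: small amber glass reagent jar with white cap, 50 mm in diameter, 65 mm high, standing near the tray. Origin at the centre of its underside.
- tipbox: Bystander: closed pipette tip box, grey with clear lid, 85 x 122 mm, 63 mm high, standing behind the carousel. Origin at the centre of its underside.

How it is judged:
By the outcome, as a careful person would: the job done as asked, in the order asked, and still so for the second after the job is handed in, with the robot touching nothing.
It also fails if it takes over 72 s, if anything falls off the work surface, if the arm or the gripper's body presses on something with over 40 N, if the wrist force passes 120 N, or if a joint passes its speed limit or range.

## Working session

There is one attempt and no reset: what is moved stays moved. The work goes in short steps, Python scripts to look and compute and a tool call to move; the robot and the scene stay as the last step left them, time stands still between calls to the robot, and variables do not carry over. Pictures are saved under pics/ and viewed, and the job is handed in when it is done.

Besides the shell and the picture viewer there is one more tool, called after "Request:" by a JSON object that holds its "op" and its "data", one argument or row to a line. play_rows: Moves the arm, as the interface text tells. Its arguments: {"type":"object","properties":{"steps":{"type":"array"},"gripper":{"type":"number"}},"required":["steps"]}

```bash
mkdir -p pics; ls; python3 - <<'E'
from rig import ctrl
import cv2
print(ctrl.get_state(), ctrl.nose_length)
for n in ("scene","top"):
    p=ctrl.read_camera(n); cv2.imwrite(f"pics/{n}0.png",p["img"]); print(n,p["fx"],p["fy"],p["cx"],p["cy"],p["rvec"],p["tvec"])
    for th in ["carousel_base","bay","wall_left","wall_right","hub","tray","narrow_end","bar0","bar4","beaker","bottle","tipbox"]:
        print(th,[(round(d["confidence"],2),[round(float(v),1) for v in d["location"]]) for d in ctrl.place_of(p,th)][:3])
E
```

```text
pics
{'t': 0.0, 'q': array([-1.26458634,  0.43524513,  0.02496648,  1.57412111, -0.01160505,
        1.13401379, -0.07512618]), 'joint_vel': array([-0.00026472,  0.00058974,  0.00064663,  0.00018316, -0.0014173 ,
        0.00124609, -0.00081848]), 'joint_torque': array([ 4.50824182e-04, -6.67833924e+01,  9.85170454e-01, -3.14460254e+01,
       -6.06646598e-02,  4.27353778e-02,  1.41910205e-04]), 'tool_pos': array([248.29472706, 573.01237983, 242.92183965]), 'eef_rot': array([ 2.03029794e-01,  9.79172216e-01, -8.15451416e-04, -9.67887537e-05]), 'contact_force': array([-0.25556901, -0.56683014,  0.41081133]), 'moment': array([ 0.00622936, -0.04844156, -0.00550836]), 'gripper_width': 91.89434217754166} 17.0
scene 435.4360348923978 435.4360348923978 320.1423875167152 235.77991584039802 [ 0.99601431  2.581648   -0.92376304] [ 463.12739277 -236.97851151 1125.29173357]
carousel_base [(0.62, [418.0, 311.4])]
bay [(0.66, [446.5, 347.6])]
wall_left [(0.69, [427.0, 352.6]), (0.41, [262.2, 237.4])]
wall_right [(0.69, [481.7, 325.7]), (0.35, [262.5, 235.5])]
hub [(0.73, [424.8, 288.5])]
tray [(0.
[... 364 characters left out ...]
33994473 581.520533994473 317.29317130323943 235.25741454891372 [ 2.20949452 -2.00450238  0.19813936] [-62.96309488 592.98173085 972.46050361]
carousel_base [(0.67, [219.7, 261.9]), (0.18, [453.7, 230.3])]
bay [(0.96, [168.6, 240.9])]
wall_left [(0.76, [182.5, 209.0]), (0.29, [439.9, 297.2])]
wall_right [(0.86, [151.8, 263.7]), (0.41, [179.1, 211.1])]
hub [(0.74, [210.4, 258.8])]
tray [(0.73, [438.0, 298.5])]
narrow_end [(0.67, [439.7, 280.4])]
bar0 [(0.61, [435.7, 301.6]), (0.54, [442.2, 312.2]), (0.54, [441.2, 302.1])]
bar4 [(0.61, [435.7, 301.6]), (0.54, [442.2, 312.2]), (0.54, [441.2, 302.1])]
beaker [(0.55, [453.4, 230.7])]
bottle [(0.86, [406.2, 231.0])]
tipbox [(0.62, [256.4, 151.8])]
```

View pics/scene0.png

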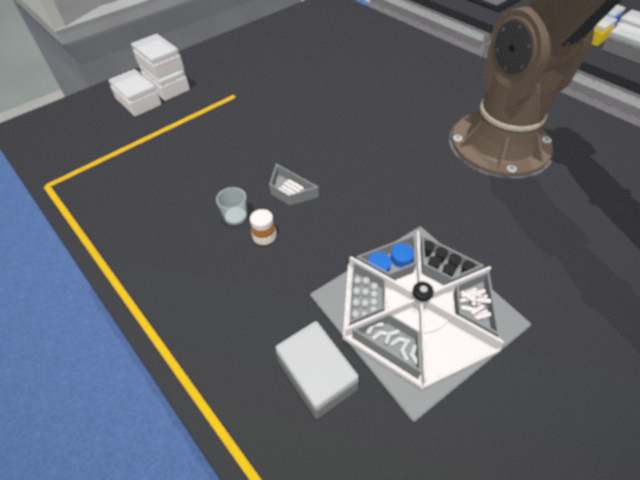

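View pics/top0.png

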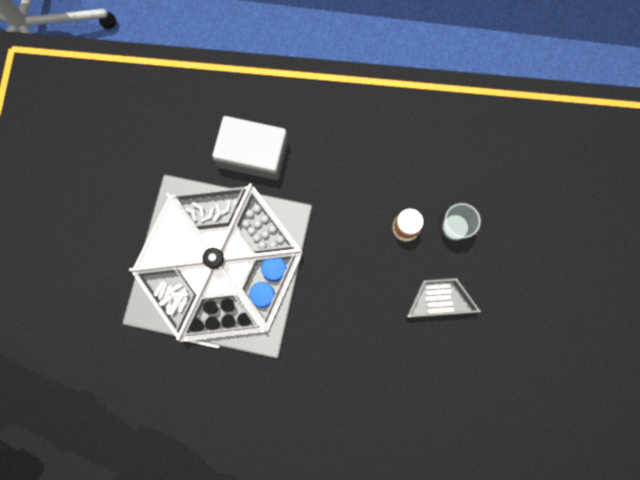

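```bash
cat > h.py <<'E'
import numpy as np, cv2
from scipy.spatial.transform import Rotation as R
def ray(p,uv,z):
    Rm=R.from_rotvec(np.ravel(p["rvec"])).as_matrix(); t=np.ravel(p["tvec"])
    c=-Rm.T@t
    d=Rm.T@np.array([(uv[0]-p["cx"])/p["fx"],(uv[1]-p["cy"])/p["fy"],1])
    return c+d*(z-c[2])/d[2]
def proj(p,X):
    K=np.array([[p["fx"],0,p["cx"]],[0,p["fy"],p["cy"]],[0,0,1.]])
    return cv2.projectPoints(np.array(X,float).reshape(-1,1,3),np.ravel(p["rvec"]),np.ravel(p["tvec"]),K,None)[0].reshape(-1,2)
Z=dict(carousel_base=0,bay=26,wall_left=56,wall_right=56,hub=80,tray=0,narrow_end=32,beaker=0,bottle=0,tipbox=0)
def meas(p,ctrl,things):
    o={}
    for th in things:
        r=ctrl.place_of(p,th)
        if r: o[th]=ray(p,r[0]["location"],Z[th])[:2]; print(th,round(r[0]["confidence"],2),o[th].round(1))
    return o
E
python3 - <<'E'
from h import *
from rig import ctrl
for n in ("scene","top"):
    p=ctrl.read_camera(n); print(n, "cam",ray(p,(320,240),0).round()); meas(p,ctrl,Z)
E
```

```text
scene cam [552. -78.   0.]
carousel_base 0.65 [533.3 170. ]
bay 0.86 [559.5 262.6]
wall_left 0.73 [620.1 250.7]
wall_right 0.65 [504.6 277.6]
hub 0.57 [531.4 169.9]
tray 0.72 [ 503.4 -236.1]
narrow_end 0.62 [ 537.6 -231.2]
beaker 0.83 [ 647.6 -271.3]
bottle 0.7 [ 632.6 -170.4]
tipbox 0.56 [751.2 137. ]
top cam [600. -10.   0.]
carousel_base 0.58 [542.4 174.8]
wall_left 0.87 [616.2 251.5]
wall_right 0.84 [517.8 284. ]
hub 0.68 [533.3 171.1]
tray 0.89 [ 510.4 -236.8]
narrow_end 0.88 [ 544.4 -235. ]
beaker 0.22 [575.6 272.1]
bottle 0.91 [ 637.4 -166.1]
tipbox 0.95 [756.6 131.2]
```

The pictures agree with the measurements: the empty bay is at top-left in the top view (~(170,240)), the front edge with the card holder is at the bottom (~(205,345)), and the tray is at (443,298) with its narrow end pointing away from the robot. I'll fit silhouettes next to get accurate poses.

```bash
cat >> h.py <<'E'
from scipy.optimize import minimize
TR=np.array([[-31,65],[-31,-65],[31,-29.5],[31,29.5]])
def prism(poly,z0,z1): return np.array([[x,y,z] for z in (z0,z1) for x,y in poly],float)
def place(P,x,y,a):
    c,s=np.cos(a),np.sin(a); Q=P.copy(); Q[:,0]=x+c*P[:,0]-s*P[:,1]; Q[:,1]=y+s*P[:,0]+c*P[:,1]; return Q
S=4
def sil(p,P):
    h=cv2.convexHull(proj(p,P).astype(np.float32)).reshape(-1,2)
    im=np.zeros((480,640),np.uint8); cv2.fillConvexPoly(im,np.round(h*16).astype(np.int32),255,cv2.LINE_AA,4); return im/255.
def fit(views,P,x0,hull=False):
    # views: list of (picture, mask)
    ms=[]
    for p,m in views:
        m=m.astype(np.uint8)
        if hull:
            c=cv2.convexHull(np.argwhere(m)[:,::-1].astype(np.int32)); m=cv2.fillConvexPoly(np.zeros_like(m),c,1)
        ms.append(m.astype(float))
    def f(v):
        return sum(np.abs(sil(p,place(P,v[0],v[1],v[2]/57.3))-m).sum()/m.sum() for (p,_),m in zip(views,ms))
    best=min((minimize(f,x0,method="Nelder-Mead",options=dict(initial_simplex=np.array(x0)+np.vstack([np.zeros(3),np.diag(s)]))) for s in ([10,10,8],[-8,8,-8])),key=lambda r:r.fun)
    return best.x,best.fun
E
python3 - <<'E'
from h import *
from rig import ctrl
ps={n:ctrl.read_camera(n) for n in("scene","top")}
sq=np.array([[-145,-145],[145,-145],[145,145],[-145,145]])
for th,P,x0,h in (("tray",prism(TR,0,32),[507,-236,3],False),("carousel_base",prism(sq,0,14),[533,171,0],True)):
    V=[]
    for n,p in ps.items():
        r=ctrl.masks_of(p,th)
        print(th,n,[(round(d["confidence"],2),int(d["region"].sum())) for d in r])
        V.append((p,r[0]["region"]))
        print(fit(V[-1:],P,x0,h))
    print(fit(V,P,x0,h))
    for (p,m),n in zip(V,ps):
        im=p["img"].copy(); v,_=fit(V,P,x0,h)
        c,_=cv2.findContours(m.astype(np.uint8),0,2); cv2.drawContours(im,c,-1,(0,255,0),1)
        q=cv2.convexHull(proj(p,place(P,v[0],v[1],v[2]/57.3)).astype(np.int32)); cv2.polylines(im,[q],True,(0,0,255),1)
        c=q.reshape(-1,2).mean(0).astype(int); k=100 if th!="tray" else 40
        im=im[max(c[1]-k,0):c[1]+k,max(0,c[0]-k):c[0]+k]; cv2.imwrite(f"pics/f_{th}_{n}.png",cv2.resize(im,(400,400),interpolation=cv2.INTER_CUBIC))
ims=[cv2.imread(f"pics/f_{t}_{n}.png") for t in("tray","carousel_base") for n in ps]
cv2.imwrite("pics/fall.png",cv2.resize(np.vstack([np.hstack(ims[:2]),np.hstack(ims[2:])]),(600,600)))
E
```

```text
tray scene [(0.56, 1048)]
(array([ 508.8943034 , -238.45054694,    7.26347035]), np.float64(0.2652634336177219))
tray top [(0.59, 85), (0.57, 1274)]
(array([ 536.21176589, -197.09776283,   33.13353786]), np.float64(22.866712802768163))
(array([ 510.4901881 , -226.26532753,   23.52714717]), np.float64(23.834025815085802))
carousel_base scene [(0.86, 22765)]
(array([530.07080812, 172.88359007,  -6.53499087]), np.float64(0.06053223041772521))
carousel_base top [(0.72, 24927)]
(array([536.03334531, 171.56269236,  -6.53306464]), np.float64(0.045972448083141736))
(array([531.42869006, 172.55749496,  -6.36430731]), np.float64(0.12313453209533504))
```

View pics/fall.png

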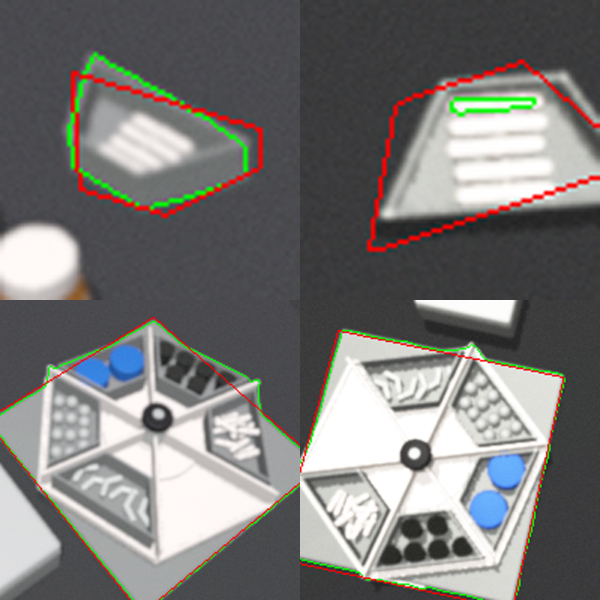

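```bash
cat >> h.py <<'E'
def big(ctrl,p,th):
    r=[d for d in ctrl.masks_of(p,th) if d["confidence"]>.3]
    return max((d["region"] for d in r),key=lambda m:m.sum())
E
python3 - <<'E'
from h import *
from rig import ctrl
ps={n:ctrl.read_camera(n) for n in("scene","top")}
P=prism(TR,0,32); V=[(p,big(ctrl,p,"tray")) for p in ps.values()]
for v in (V[:1],V[1:],V): print(fit(v,P,[507,-236,3],True))
v,_=fit(V,P,[507,-236,3],True)
ims=[]
for (p,m),n in zip(V,ps):
    im=p["img"].copy()
    q=cv2.convexHull(proj(p,place(P,v[0],v[1],v[2]/57.3)).astype(np.int32)); 
    c=q.reshape(-1,2).mean(0).astype(int); k=50
    im=im[c[1]-k:c[1]+k,c[0]-k:c[0]+k]; im=cv2.resize(im,(400,400),interpolation=cv2.INTER_CUBIC)
    for b,col in ((P[:4],(0,0,255)),(P[4:],(0,255,0))):
        q=((proj(p,place(b,v[0],v[1],v[2]/57.3))-c+k+.5)*4).astype(np.int32); cv2.polylines(im,[q],True,col,1)
    ims.append(im)
cv2.imwrite("pics/tr.png",np.hstack(ims))
# carousel angle from top
for n,p in ps.items():
    o=meas(p,ctrl,["hub","wall_left","wall_right","bay","beaker","bottle"])
    for k in ("wall_left","wall_right","bay"):
        if k in o: d=o[k]-o["hub"]; print(k,np.degrees(np.arctan2(d[1],d[0])).round(1),np.hypot(*d).round(1))
E
```

```text
(array([ 509.14033678, -236.85891622,    9.8191227 ]), np.float64(0.07001765336359624))
(array([ 511.89406567, -236.45598696,    9.48306738]), np.float64(0.03573088002973702))
(array([ 511.03621715, -236.27368156,    9.96759302]), np.float64(0.13281440273035502))
hub 0.95 [527.1 169.4]
wall_left 0.92 [615.7 245.2]
wall_right 0.88 [505.4 278.4]
bay 0.7 [ 529.3 -217.2]
beaker 0.83 [ 656.6 -263.9]
bottle 0.69 [ 641.5 -169.5]
wall_left 40.5 116.6
wall_right 101.2 111.1
bay -89.7 386.7
hub 0.66 [532.2 165.2]
wall_left 0.71 [543.6 178.2]
wall_right 0.85 [511.9 280.3]
bay 0.63 [570.6 268.6]
beaker 0.94 [ 648.6 -255.7]
bottle 0.88 [ 636.3 -168.4]
wall_left 48.5 17.3
wall_right 100.0 116.9
bay 69.6 110.2
```

View pics/tr.png

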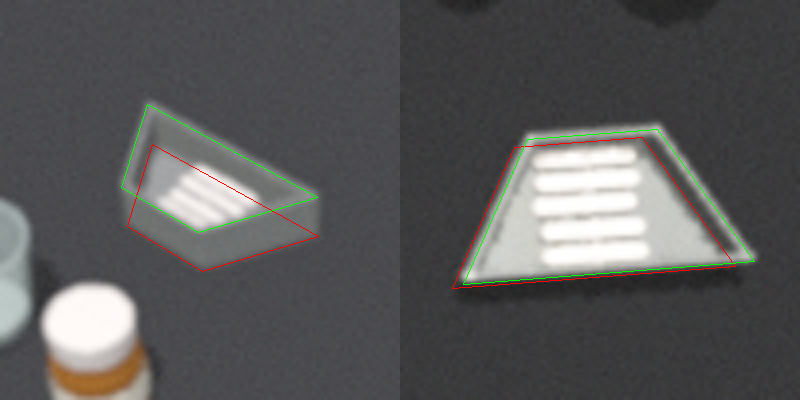

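Poses are consistent: the axis is near (532,171), the base yaw is -6.5°, the bay points at about 71° (the front is 173.5°), and the tray is at (511,-236.5) with yaw 9.7°. The plan is to grip the knob from above and turn it by about +103°. First I'll move over the hub.

Request:
{"op": "play_rows", "data": {
  "steps": [
    {"offset":[-0.78,-0.47,0],"yaw":0},
    {"offset":[-0.78,-0.47,0],"yaw":0},
    {"offset":[-0.78,-0.47,0],"yaw":0},
    {"offset":[-0.78,-0.47,0],"yaw":0},
    {"offset":[-0.78,-0.47,0],"yaw":0},
    {"offset":[-0.78,-0.47,0],"yaw":0},
    {"offset":[-0.78,-0.47,0],"yaw":0},
    {"offset":[-0.78,-0.47,0],"yaw":0},
    {"offset":[-0.78,-0.47,0],"yaw":0},
    {"offset":[-0.78,-0.47,0],"yaw":0},
    {"offset":[-0.78,-0.47,0],"yaw":0},
    {"offset":[-0.78,-0.47,0],"yaw":0}
  ]
}}

```text
t: 5.0
tool_pos: [439.4, 305.9, 243.9]
eef_rot: [0.203, 0.979, 0.0, 0.0]
contact_force: [0.1, 0.5, -0.6]
gripper_width: 91.7
```

Request:
{"op": "play_rows", "data": {
  "steps": [
    {"offset":[-0.78,-0.47,0],"yaw":0},
    {"offset":[-0.78,-0.47,0],"yaw":0},
    {"offset":[-0.78,-0.47,0],"yaw":0},
    {"offset":[-0.78,-0.47,0],"yaw":0},
    {"offset":[-0.78,-0.47,0],"yaw":0},
    {"offset":[-0.78,-0.47,0],"yaw":0},
    {"offset":[0,0,0],"yaw":1},
    {"offset":[0,0,0],"yaw":1},
    {"offset":[0,0,0],"yaw":1},
    {"offset":[0,0,0],"yaw":1},
    {"offset":[0,0,0],"yaw":1},
    {"offset":[0,0,0],"yaw":1}
  ]
}}

```text
t: 6.5
tool_pos: [534.0, 173.2, 243.8]
eef_rot: [0.451, 0.893, 0.0, 0.0]
contact_force: [-0.1, 0.1, 0.6]
gripper_width: 92.0
```

Request:
{"op": "play_rows", "data": {
  "steps": [
    {"offset":[0,0,0],"yaw":1},
    {"offset":[0,0,0],"yaw":1},
    {"offset":[0,0,0],"yaw":1},
    {"offset":[0,0,0],"yaw":1},
    {"offset":[0,0,0],"yaw":1},
    {"offset":[0,0,0],"yaw":1},
    {"offset":[0,0,0],"yaw":1},
    {"offset":[0,0,0],"yaw":1},
    {"offset":[0,0,0],"yaw":1},
    {"offset":[0,0,0],"yaw":1},
    {"offset":[0,0,0],"yaw":1},
    {"offset":[0,0,0],"yaw":1}
  ]
}}

```text
t: 8.0
tool_pos: [534.0, 173.2, 243.8]
eef_rot: [0.837, 0.548, 0.0, -0.0]
contact_force: [0.5, -0.4, 0.7]
gripper_width: 91.9
```

```bash
cat >> h.py <<'E'
def go(ctrl,x,y,z,ang=None):
    s=ctrl.get_state(); M=R.from_quat(s["eef_rot"]).as_matrix()
    d=M.T@(np.array([x,y,z])-s["tool_pos"])/30
    a=np.degrees(np.arctan2(M[1,1],M[0,1]))
    print("t",round(s["t"],2),"pos",s["tool_pos"].round(1),"yang",a.round(1),"tilt",M[:,2].round(4),"q",s["q"].round(2),"F",s["contact_force"].round(1),"w",round(s["gripper_width"],1))
    print("offset units",d.round(3),"yaw units", None if ang is None else round(-(((ang-a)+90)%180-90)/5,2))
E
python3 - <<'E'
from h import *
from rig import ctrl
go(ctrl,532.5,171,86,-33)
E
```

```text
t 8.0 pos [534.  173.2 243.8] yang -23.6 tilt [ 1.e-04  2.e-04 -1.e+00] q [-0.8   0.35  0.53  1.76 -0.2   1.08 -0.61] F [ 0.5 -0.4  0.7] w 91.9
offset units [-0.09  -0.017  5.261] yaw units 1.88
```

Request:
{"op": "play_rows", "data": {
  "steps": [
    {"offset":[-0.09,-0.02,0.8],"yaw":0},
    {"offset":[0,0,0.8],"yaw":0},
    {"offset":[0,0,0.8],"yaw":0},
    {"offset":[0,0,0.8],"yaw":0},
    {"offset":[0,0,0.8],"yaw":0},
    {"offset":[0,0,0.5],"yaw":0},
    {"offset":[0,0,0.4],"yaw":0},
    {"offset":[0,0,0.36],"yaw":0},
    {"offset":[0,0,0],"yaw":0}
  ]
}}

```text
t: 9.12
tool_pos: [532.2, 170.8, 85.5]
eef_rot: [0.836, 0.549, -0.0, -0.0]
contact_force: [-0.1, -0.8, -0.6]
gripper_width: 91.8
```

Request:
{"op": "play_rows", "data": {
  "gripper": 0.3,
  "steps": [
    {"offset":[0,0,0],"yaw":0},
    {"offset":[0,0,0],"yaw":0},
    {"offset":[0,0,0],"yaw":0},
    {"offset":[0,0,0],"yaw":0},
    {"offset":[0,0,0],"yaw":0},
    {"offset":[0,0,0],"yaw":0}
  ]
}}

```text
t: 9.88
tool_pos: [534.3, 170.1, 86.2]
eef_rot: [0.836, 0.548, 0.001, 0.001]
contact_force: [2.5, 1.2, -5.9]
gripper_width: 37.0
```

```bash
python3 - <<'E'
from h import *
from rig import ctrl
go(ctrl,532.5,171,86,-33)
p=ctrl.read_camera("scene"); cv2.imwrite("pics/s1.png",cv2.resize(p["img"][200:420,300:560],None,fx=2.5,fy=2.5))
E
```

```text
t 9.88 pos [534.3 170.1  86.2] yang -23.5 tilt [ 3.8e-03 -8.0e-04 -1.0e+00] q [-0.72  0.54  0.44  1.93 -0.33  0.74 -0.5 ] F [ 2.5  1.2 -5.9] w 37.0
offset units [ 0.004 -0.069  0.006] yaw units 1.9
```

View pics/s1.png

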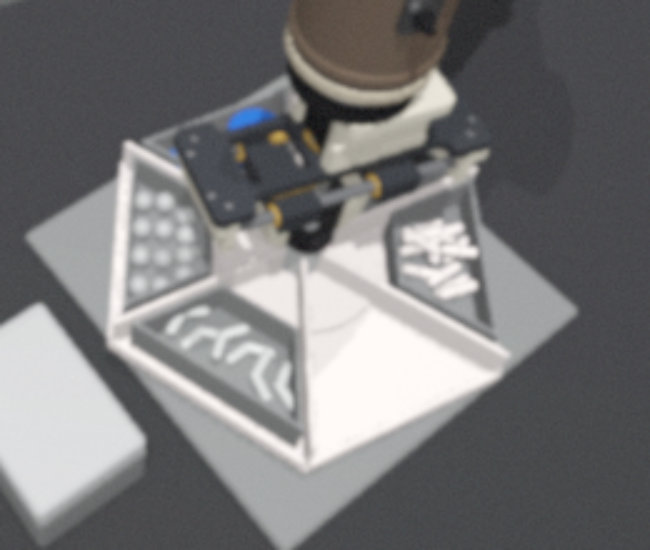

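The jaws are on the knob (width 37 mm). They pulled the tool about 2 mm, so the axis is nearer (534.5,170). I'll shift the command by that much and turn.

Request:
{"op": "play_rows", "data": {
  "steps": [
    {"offset":[0,0.08,0],"yaw":0},
    {"offset":[0,0,0],"yaw":-0.6},
    {"offset":[0,0,0],"yaw":-0.8},
    {"offset":[0,0,0],"yaw":-0.8},
    {"offset":[0,0,0],"yaw":-0.8},
    {"offset":[0,0,0],"yaw":-0.8},
    {"offset":[0,0,0],"yaw":-0.8},
    {"offset":[0,0,0],"yaw":-0.8},
    {"offset":[0,0,0],"yaw":-0.8},
    {"offset":[0,0,0],"yaw":-0.8},
    {"offset":[0,0,0],"yaw":-0.8},
    {"offset":[0,0,0],"yaw":-0.8}
  ]
}}

```text
t: 11.42
tool_pos: [537.2, 170.0, 86.2]
eef_rot: [0.576, 0.817, 0.002, 0.002]
contact_force: [10.7, 0.8, -9.7]
gripper_width: 37.0
```

```bash
cat >> h.py <<'E'
def car(ctrl,tag):
    for n in ("scene","top"):
        p=ctrl.read_camera(n); cv2.imwrite(f"pics/{n}{tag}.png",p["img"])
        c=np.array([533.5,171])
        for k,o in (("wall_left",-30),("wall_right",30),("bay",0)):
            for r in ctrl.place_of(p,k)[:3]:
                d=ray(p,r["location"],Z[k])[:2]-c
                # wall_left at +y of bay; bay x towards axis -> wall_left is clockwise side
                if 70<np.hypot(*d)<140: print(n,k,round(r["confidence"],2),"r",np.hypot(*d).round(1),"bayang",((np.degrees(np.arctan2(d[1],d[0]))-o*-1*-1)%360).round(1)); break
E
python3 - <<'E'
from h import *
from rig import ctrl
go(ctrl,532.5,171,86,79)
car(ctrl,"2")
E
```

```text
t 11.43 pos [537.2 170.   86.2] yang 19.7 tilt [ 4.6e-03  6.0e-04 -1.0e+00] q [-0.57  0.52  0.23  1.91 -0.17  0.73  0.1 ] F [10.7  0.8 -9.7] w 37.0
offset units [ 0.084 -0.136  0.005] yaw units -11.87
scene wall_left 0.92 r 112.7 bayang 115.0
scene wall_right 0.82 r 114.0 bayang 117.0
scene bay 0.69 r 96.0 bayang 117.8
top wall_right 0.86 r 107.7 bayang 112.5
```

View pics/scene2.png

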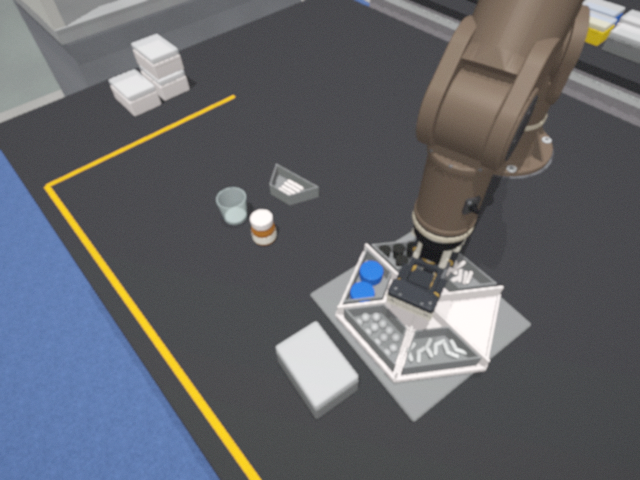

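The knob turns without slip: about 43° turned, and the bay is now at about 115°. I'll continue and ease the side force by recentring.

Request:
{"op": "play_rows", "data": {
  "steps": [
    {"offset":[0.03,0.1,0],"yaw":-0.4},
    {"offset":[0,0,0],"yaw":-0.8},
    {"offset":[0,0,0],"yaw":-0.8},
    {"offset":[0,0,0],"yaw":-0.8},
    {"offset":[0,0,0],"yaw":-0.8},
    {"offset":[0,0,0],"yaw":-0.8},
    {"offset":[0,0,0],"yaw":-0.8},
    {"offset":[0,0,0],"yaw":-0.8},
    {"offset":[0,0,0],"yaw":-0.8},
    {"offset":[0,0,0],"yaw":-0.8},
    {"offset":[0,0,0],"yaw":-0.8},
    {"offset":[0,0,0],"yaw":-0.4}
  ]
}}

```text
t: 13.32
tool_pos: [539.4, 172.0, 86.2]
eef_rot: [0.228, 0.974, 0.001, 0.002]
contact_force: [8.8, 0.6, -6.8]
gripper_width: 37.2
```

```bash
python3 - <<'E'
from h import *
from rig import ctrl
go(ctrl,535.9,173,86,79)
car(ctrl,"3")
E
```

```text
t 13.32 pos [539.4 172.   86.2] yang 63.6 tilt [ 0.0038  0.001  -1.    ] q [-0.42  0.52  0.02  1.89 -0.01  0.73  0.72] F [ 8.8  0.6 -6.8] w 37.2
offset units [ 0.119 -0.021  0.005] yaw units -3.07
scene wall_left 0.82 r 111.9 bayang 159.0
scene wall_right 0.83 r 122.0 bayang 160.4
scene bay 0.77 r 99.5 bayang 157.2
top wall_left 0.51 r 91.4 bayang 190.9
top wall_right 0.87 r 110.2 bayang 156.8
top bay 0.81 r 89.7 bayang 154.0
```

View pics/scene3.png

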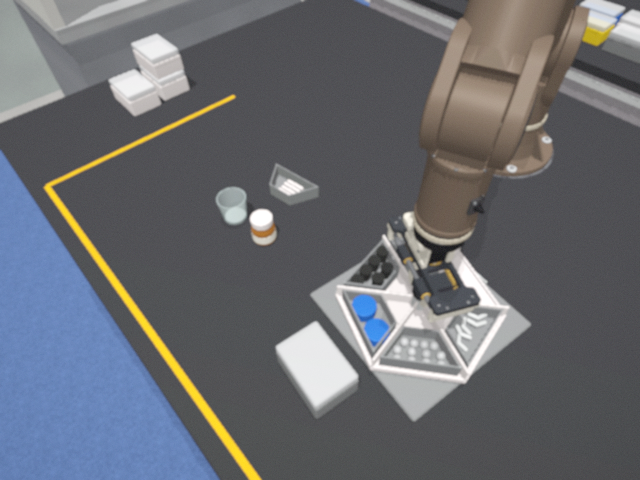

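Request:
{"op": "play_rows", "data": {
  "steps": [
    {"offset":[0,0,0],"yaw":-0.6},
    {"offset":[0,0,0],"yaw":-0.8},
    {"offset":[0,0,0],"yaw":-0.8},
    {"offset":[0,0,0],"yaw":-0.6},
    {"offset":[0,0,0],"yaw":-0.3},
    {"offset":[0,0,0],"yaw":0},
    {"offset":[0,0,0],"yaw":0}
  ]
}}

```text
t: 14.6
tool_pos: [539.7, 173.0, 86.2]
eef_rot: [0.095, 0.995, 0.001, 0.002]
contact_force: [10.7, 3.9, -9.3]
gripper_width: 36.9
```

Request:
{"op": "play_rows", "data": {
  "gripper": 1,
  "steps": [
    {"offset":[0,0,0],"yaw":0},
    {"offset":[0,0,0],"yaw":0},
    {"offset":[0,0,0],"yaw":0},
    {"offset":[0,0,0],"yaw":0},
    {"offset":[0,0,-0.6],"yaw":0},
    {"offset":[0,0,-1],"yaw":0},
    {"offset":[0,0,-1],"yaw":0},
    {"offset":[0,0,-1],"yaw":0}
  ]
}}

```text
t: 15.6
tool_pos: [536.9, 171.7, 194.9]
eef_rot: [0.095, 0.995, -0.0, -0.0]
contact_force: [1.3, 0.7, -0.3]
gripper_width: 91.8
```

```bash
python3 - <<'E'
from h import *
from rig import ctrl
go(ctrl,510.8,-236.5,200,9.7)
E
```

```text
t 15.6 pos [536.9 171.7 194.9] yang 79.1 tilt [-2.e-04 -1.e-04 -1.e+00] q [-0.36  0.38 -0.05  1.78  0.02  0.97  0.95] F [ 1.3  0.7 -0.3] w 91.8
offset units [ -1.725 -13.525  -0.169] yaw units 13.87
```

Request:
{"op": "play_rows", "data": {
  "steps": [
    {"offset":[-0.12,-0.97,0],"yaw":0},
    {"offset":[-0.12,-0.97,0],"yaw":0},
    {"offset":[-0.12,-0.97,0],"yaw":0},
    {"offset":[-0.12,-0.97,0],"yaw":0},
    {"offset":[-0.12,-0.97,0],"yaw":0},
    {"offset":[-0.12,-0.97,0],"yaw":0},
    {"offset":[-0.12,-0.97,0],"yaw":0},
    {"offset":[-0.12,-0.97,0],"yaw":0},
    {"offset":[-0.12,-0.97,0],"yaw":0},
    {"offset":[-0.12,-0.97,0],"yaw":0},
    {"offset":[-0.12,-0.97,0],"yaw":0},
    {"offset":[-0.12,-0.97,0],"yaw":0}
  ]
}}

```text
t: 17.1
tool_pos: [513.1, -180.1, 194.0]
eef_rot: [0.095, 0.995, 0.0, -0.0]
contact_force: [0.8, 0.3, -0.3]
gripper_width: 91.8
```

```bash
python3 - <<'E'
from h import *
from rig import ctrl
go(ctrl,510.8,-236.5,200,9.7)
ps=[ctrl.read_camera(n) for n in ("scene","top")]
c=[]
for i,p in enumerate(ps):
    cv2.imwrite(f"pics/c4_{i}.png",p["img"])
    o=meas(p,ctrl,["hub","wall_left","wall_right","bay"])
    # local ray helper: full hexagon outline fit is via walls; also fit base per view
    sq=np.array([[-145,-145],[145,-145],[145,145],[-145,145]])
    v,f=fit([(p,big(ctrl,p,"carousel_base"))],prism(sq,0,14),[535,172,-6.5],True); print("base",v.round(2),round(f,3))
    # overlay predicted walls for aligned bay
    im=cv2.resize(p["img"],None,fx=1,fy=1).copy()
    k=3; uv0=proj(p,[[v[0],v[1],20]])[0]; x0,y0=int(uv0[0])-105,int(uv0[1])-95; x0=max(x0,0)
    im=cv2.resize(im[y0:y0+190,x0:x0+210],None,fx=k,fy=k,interpolation=cv2.INTER_CUBIC)
    for j in range(6):
        a=np.radians(180+v[2]+30+60*j)
        L=np.array([[v[0]+r*np.cos(a),v[1]+r*np.sin(a),56] for r in (25,152)])
        q=((proj(p,L)-[x0,y0]+.5)*k).astype(int); cv2.line(im,tuple(map(int,q[0])),tuple(map(int,q[1])),(0,0,255),1)
    cv2.imwrite(f"pics/o4_{i}.png",im)
E
```

```text
t 17.1 pos [ 513.1 -180.1  194. ] yang 79.1 tilt [ 0.e+00  1.e-04 -1.e+00] q [ 0.19  0.35  0.06  1.84 -0.03  0.95  1.65] F [ 0.8  0.3 -0.3] w 91.8
offset units [-0.281 -1.86  -0.2  ] yaw units 13.88
hub 0.58 [531.5 168.2]
wall_left 0.88 [441.2 237.1]
wall_right 0.67 [424.4 121. ]
bay 0.95 [434.9 175.6]
base [530.78 174.7   -6.46] 0.067
hub 0.71 [534.8 167.3]
wall_left 0.78 [449.3 234.5]
wall_right 0.68 [440.  128.7]
bay 0.66 [448.1 182.4]
base [535.26 172.65  -6.81] 0.042
```

View pics/o4_0.png

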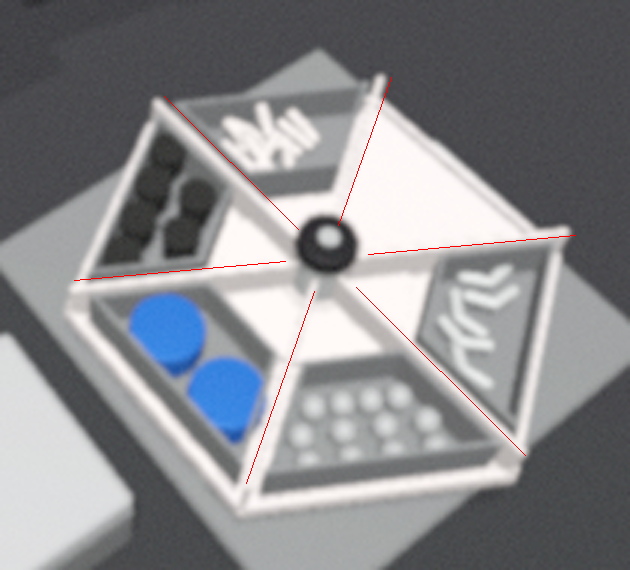

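View pics/o4_1.png

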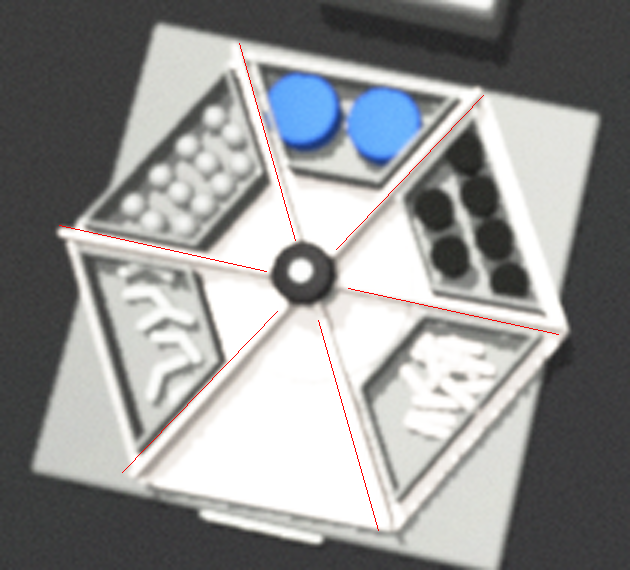

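Both views show the empty bay facing the card-holder edge, with the walls nearly parallel to the predicted lines. I'll quantify this from the six wall tips in each view.

```bash
python3 - <<'E'
from h import *
from rig import ctrl
from scipy.optimize import least_squares
tips={0:[(160,104),(381,82),(566,236),(513,458),(244,495),(78,292)],1:[(237,57),(478,98),(561,330),(393,525),(137,470),(66,232)]}
bv=[(530.78,174.7),(535.26,172.65)]
for i,n in enumerate(("scene","top")):
    p=ctrl.read_camera(n); uv0=proj(p,[[*bv[i],20]])[0]; x0=max(int(uv0[0])-105,0); y0=int(uv0[1])-95
    U=(np.array(tips[i])/3.)-.5+[x0,y0]
    W=np.array([ray(p,u,56)[:2] for u in U])
    def res(v):
        d=W-v[:2]; a=np.arctan2(d[:,1],d[:,0]); k=np.round((a-v[2])/(np.pi/3))*np.pi/3
        return (d-152*np.c_[np.cos(v[2]+k),np.sin(v[2]+k)]).ravel()
    r=least_squares(res,[*bv[i],np.radians(23.5)])
    print(n,r.x[:2].round(1),"bay angle",(np.degrees(r.x[2])+150).round(2),"resid",r.fun.round(1))
E
```

```text
scene [536.6 175.2] bay angle 174.45 resid [-1.4  1.9  1.7 -0.6  0.1 -2.   2.6 -4.5  0.7  0.8 -3.8  4.4]
top [534.5 169.6] bay angle 174.82 resid [-5.9 -0.4 -3.6  2.9 -0.5  2.4  2.7 -1.1  5.5 -1.6  1.8 -2.2]
```

The bay is at about 174° against a front of 173.4°, which is within measuring error. Next I'll go above the tray and line up.

Request:
{"op": "play_rows", "data": {
  "steps": [
    {"offset":[-0.14,-0.93,0],"yaw":0},
    {"offset":[-0.14,-0.93,0],"yaw":0},
    {"offset":[0,0,0],"yaw":1},
    {"offset":[0,0,0],"yaw":1},
    {"offset":[0,0,0],"yaw":1},
    {"offset":[0,0,0],"yaw":1},
    {"offset":[0,0,0],"yaw":1},
    {"offset":[0,0,0],"yaw":1},
    {"offset":[0,0,0],"yaw":1},
    {"offset":[0,0,0],"yaw":1},
    {"offset":[0,0,0],"yaw":1},
    {"offset":[0,0,0],"yaw":1}
  ]
}}

```text
t: 19.3
tool_pos: [511.1, -235.5, 193.9]
eef_rot: [0.508, 0.861, 0.0, -0.0]
contact_force: [-0.4, -0.5, -0.2]
gripper_width: 91.7
```

Request:
{"op": "play_rows", "data": {
  "steps": [
    {"offset":[0,0,0],"yaw":1},
    {"offset":[0,0,0],"yaw":1},
    {"offset":[0,0,0],"yaw":1},
    {"offset":[0,0,0],"yaw":0.88},
    {"offset":[0,0,0.9],"yaw":0},
    {"offset":[0,0,0.9],"yaw":0},
    {"offset":[0,0,0.9],"yaw":0},
    {"offset":[0,0,0.3],"yaw":0},
    {"offset":[0,0,0],"yaw":0}
  ]
}}

```text
t: 20.42
tool_pos: [511.0, -235.6, 103.9]
eef_rot: [0.645, 0.764, -0.0, -0.0]
contact_force: [0.6, 0.4, -0.2]
gripper_width: 92.0
```

```bash
python3 - <<'E'
from h import *
from rig import ctrl
go(ctrl,511.3,-236.5,28,9.7)
ims=[]
for n,c in (("scene",(290,190)),("top",(440,290))):
    p=ctrl.read_camera(n); im=p["img"][c[1]-75:c[1]+75,c[0]-75:c[0]+75]; ims.append(cv2.resize(im,(400,400),interpolation=cv2.INTER_CUBIC))
cv2.imwrite("pics/g5.png",np.hstack(ims))
E
```

```text
t 20.43 pos [ 511.  -235.6  103.9] yang 9.7 tilt [-6.e-04  2.e-04 -1.e+00] q [ 0.11  0.5   0.32  1.9  -0.22  0.77  0.72] F [ 0.6  0.4 -0.2] w 92.0
offset units [-0.032  0.008  2.528] yaw units -0.01
```

View pics/g5.png

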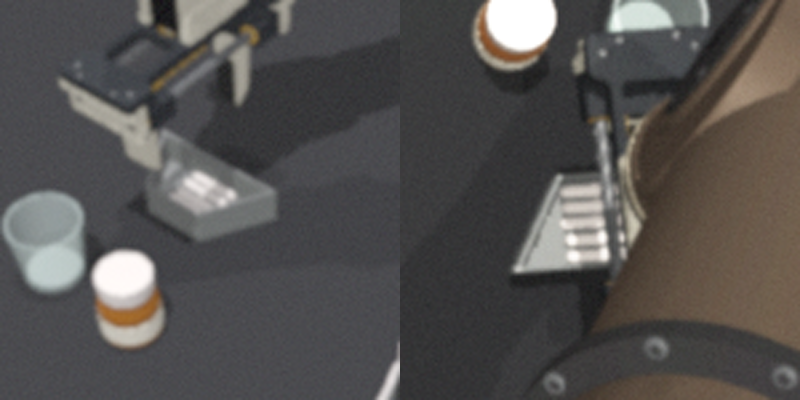

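The fingers straddle the two end walls, and the beaker and jar are clear. I'll descend.

Request:
{"op": "play_rows", "data": {
  "steps": [
    {"offset":[-0.03,0,0.6],"yaw":0},
    {"offset":[0,0,0.6],"yaw":0},
    {"offset":[0,0,0.5],"yaw":0},
    {"offset":[0,0,0.4],"yaw":0},
    {"offset":[0,0,0.25],"yaw":0},
    {"offset":[0,0,0.15],"yaw":0},
    {"offset":[0,0,0],"yaw":0}
  ]
}}

```text
t: 21.4
tool_pos: [511.2, -236.5, 28.8]
eef_rot: [0.645, 0.764, -0.0, -0.0]
contact_force: [-0.5, 0.2, 0.3]
gripper_width: 91.8
```

```bash
python3 - <<'E'
from h import *
from rig import ctrl
go(ctrl,511.3,-236.5,28,9.7)
ims=[]
for n,c in (("scene",(290,190)),("top",(440,290))):
    p=ctrl.read_camera(n); im=p["img"][c[1]-60:c[1]+60,c[0]-60:c[0]+60]; ims.append(cv2.resize(im,(400,400),interpolation=cv2.INTER_CUBIC))
cv2.imwrite("pics/g6.png",np.hstack(ims))
E
```

```text
t 21.4 pos [ 511.2 -236.5   28.8] yang 9.7 tilt [-0.  0. -1.] q [ 0.15  0.61  0.27  1.95 -0.27  0.62  0.76] F [-0.5  0.2  0.3] w 91.8
offset units [0.001 0.003 0.028] yaw units -0.01
```

View pics/g6.png

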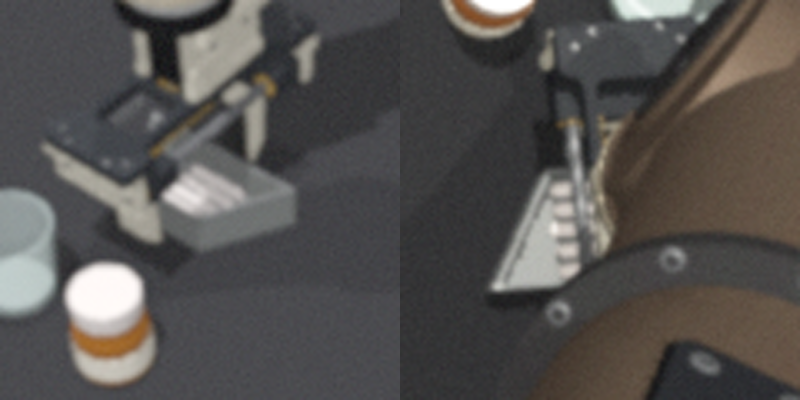

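The fingers are outside both ends. I'll close in two stages to keep it gentle.

Request:
{"op": "play_rows", "data": {
  "gripper": 0.74,
  "steps": [
    {"offset":[0,0,0],"yaw":0},
    {"offset":[0,0,0],"yaw":0},
    {"offset":[0,0,0],"yaw":0}
  ]
}}

```text
t: 21.88
tool_pos: [511.3, -236.5, 29.1]
eef_rot: [0.645, 0.764, 0.0, 0.0]
contact_force: [0.5, 0.2, 0.4]
gripper_width: 69.1
```

Request:
{"op": "play_rows", "data": {
  "gripper": 0.55,
  "steps": [
    {"offset":[0,0,0],"yaw":0},
    {"offset":[0,0,0],"yaw":0},
    {"offset":[0,0,0],"yaw":0},
    {"offset":[0,0,0],"yaw":0},
    {"offset":[0,0,0],"yaw":0},
    {"offset":[0,0,0],"yaw":0}
  ]
}}

```text
t: 22.62
tool_pos: [511.3, -236.5, 29.0]
eef_rot: [0.645, 0.764, 0.0, 0.0]
contact_force: [0.8, 0.3, 1.3]
gripper_width: 61.5
```

Request:
{"op": "play_rows", "data": {
  "steps": [
    {"offset":[0,0,-0.05],"yaw":0},
    {"offset":[0,0,-0.15],"yaw":0},
    {"offset":[0,0,-0.3],"yaw":0},
    {"offset":[0,0,-0.5],"yaw":0},
    {"offset":[0,0,-0.7],"yaw":0},
    {"offset":[0,0,-0.8],"yaw":0},
    {"offset":[0,0,-0.8],"yaw":0},
    {"offset":[0,0,-0.6],"yaw":0},
    {"offset":[0,0,-0.4],"yaw":0},
    {"offset":[0,0,-0.2],"yaw":0},
    {"offset":[0,0,0],"yaw":0},
    {"offset":[0,0,0],"yaw":0}
  ]
}}

```text
t: 24.12
tool_pos: [510.8, -236.3, 163.3]
eef_rot: [0.645, 0.764, -0.0, -0.001]
contact_force: [0.5, -0.3, -2.1]
gripper_width: 61.9
```

```bash
python3 - <<'E'
from h import *
from rig import ctrl
go(ctrl,441,181,150,-6)
ims=[]
for n,c in (("scene",(285,160)),("top",(440,290))):
    p=ctrl.read_camera(n); im=p["img"][c[1]-75:c[1]+75,c[0]-75:c[0]+75]; ims.append(cv2.resize(im,(400,400),interpolation=cv2.INTER_CUBIC))
cv2.imwrite("pics/g7.png",np.hstack(ims))
E
```

```text
t 24.12 pos [ 510.8 -236.3  163.3] yang 9.7 tilt [-1.e-03  4.e-04 -1.e+00] q [ 0.08  0.43  0.35  1.85 -0.18  0.9   0.69] F [ 0.5 -0.3 -2.1] w 61.9
offset units [14.103  0.044  0.451] yaw units 3.14
```

View pics/g7.png

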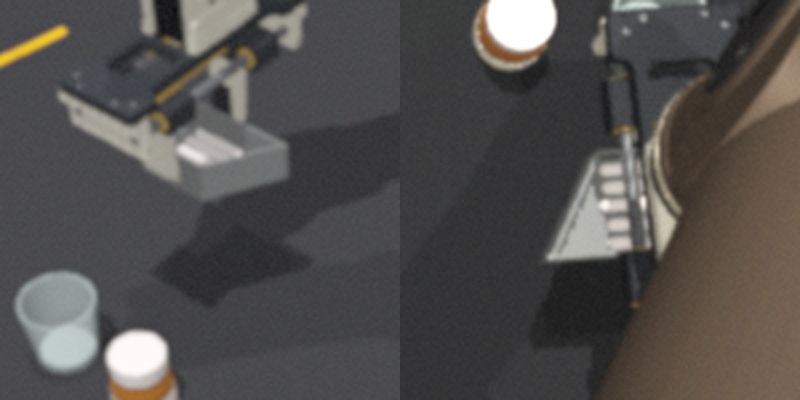

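The tray is held level with all the bars in it (width 61.9, about 2 N of weight). I'll carry it over with gentle ramps.

Request:
{"op": "play_rows", "data": {
  "steps": [
    {"offset":[0.2,0,0],"yaw":0},
    {"offset":[0.4,0,0],"yaw":0},
    {"offset":[0.6,0,0],"yaw":0},
    {"offset":[0.8,0,0],"yaw":0},
    {"offset":[0.9,0,0],"yaw":0},
    {"offset":[0.9,0,0],"yaw":0},
    {"offset":[0.9,0,0],"yaw":0},
    {"offset":[0.9,0,0],"yaw":0},
    {"offset":[0.9,0,0],"yaw":0},
    {"offset":[0.9,0,0],"yaw":0},
    {"offset":[0.9,0,0],"yaw":0},
    {"offset":[0.9,0,0],"yaw":0}
  ]
}}

```text
t: 25.72
tool_pos: [463.9, 37.6, 164.1]
eef_rot: [0.644, 0.765, 0.0, -0.0]
contact_force: [-0.0, -0.5, -1.5]
gripper_width: 61.7
```

Request:
{"op": "play_rows", "data": {
  "steps": [
    {"offset":[0.9,0,0],"yaw":0},
    {"offset":[0.9,0,0],"yaw":0},
    {"offset":[0.8,0,0],"yaw":0},
    {"offset":[0.8,0,0],"yaw":0},
    {"offset":[0.6,0,0],"yaw":0},
    {"offset":[0.4,0,0],"yaw":0},
    {"offset":[0.3,0,0],"yaw":0.3},
    {"offset":[0.1,0,0],"yaw":0.6},
    {"offset":[0,0,0],"yaw":0.8},
    {"offset":[0,0,0],"yaw":0.8},
    {"offset":[0,0,0],"yaw":0.5},
    {"offset":[0,0,0],"yaw":0.2}
  ]
}}

```text
t: 27.22
tool_pos: [440.3, 177.7, 163.9]
eef_rot: [0.745, 0.667, -0.0, -0.0]
contact_force: [-0.1, 0.7, -1.9]
gripper_width: 62.0
```

```bash
python3 - <<'E'
from h import *
from rig import ctrl
go(ctrl,441,181,110,-6)
p=ctrl.read_camera("scene"); cv2.imwrite("pics/s8.png",p["img"])
p=ctrl.read_camera("top"); cv2.imwrite("pics/t8.png",p["img"])
E
```

```text
t 27.23 pos [440.3 177.7 163.9] yang -6.3 tilt [-1.e-04 -0.e+00 -1.e+00] q [-0.72  0.29  0.28  2.05 -0.11  0.82 -0.49] F [-0.1  0.7 -1.9] w 62.0
offset units [0.114 0.011 1.798] yaw units -0.07
```

View pics/s8.png

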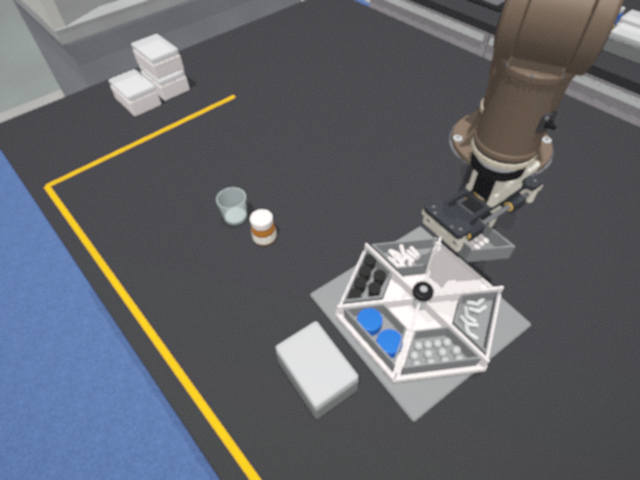

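View pics/t8.png

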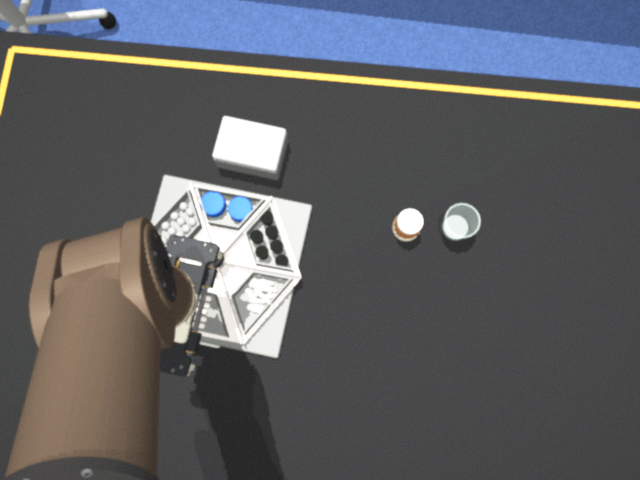

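The tray is over the bay. I'll lower it to just above the wall tops and compare it with the walls.

Request:
{"op": "play_rows", "data": {
  "steps": [
    {"offset":[0.11,0.01,0.1],"yaw":0},
    {"offset":[0,0,0.3],"yaw":0},
    {"offset":[0,0,0.5],"yaw":0},
    {"offset":[0,0,0.5],"yaw":0},
    {"offset":[0,0,0.4],"yaw":0},
    {"offset":[0,0,0.3],"yaw":0},
    {"offset":[0,0,0.15],"yaw":0},
    {"offset":[0,0,0],"yaw":0},
    {"offset":[0,0,0],"yaw":0}
  ]
}}

```text
t: 28.45
tool_pos: [441.6, 180.9, 96.8]
eef_rot: [0.745, 0.667, 0.0, 0.0]
contact_force: [-0.0, 1.0, -1.9]
gripper_width: 61.6
```

```bash
cat >> h.py <<'E'
def over(ctrl,tag,tray,hub,bang,cs=((425,235,110),(185,275,75))):
    # tray=(x,y,z,yawdeg) drawn green/red; walls at bang+-30 drawn blue
    ims=[]
    for n,c in zip(("scene","top"),cs):
        p=ctrl.read_camera(n); k=c[2]; f=400/(2*k)
        x0,y0=c[0]-k,c[1]-k
        im=cv2.resize(p["img"][y0:y0+2*k,x0:x0+2*k],(400,400),interpolation=cv2.INTER_CUBIC)
        cv2.imwrite(f"pics/{tag}_{n}_raw.png",cv2.resize(im,(600,600)))
        if tray is not None:
            P=prism(TR,tray[2],tray[2]+32)
            for b,col in ((P[:4],(0,0,255)),(P[4:],(0,255,0))):
                q=((proj(p,place(b,tray[0],tray[1],np.radians(tray[3])))-[x0,y0]+.5)*f).astype(np.int32); cv2.polylines(im,[q],True,col,1)
        for s in (-30,30):
            a=np.radians(bang+s); L=[[hub[0]+r*np.cos(a),hub[1]+r*np.sin(a),56] for r in (20,152)]
            q=((proj(p,L)-[x0,y0]+.5)*f).astype(int); cv2.line(im,tuple(map(int,q[0])),tuple(map(int,q[1])),(255,0,0),1)
        ims.append(im)
    cv2.imwrite(f"pics/{tag}.png",np.hstack(ims))
E
python3 - <<'E'
from h import *
from rig import ctrl
go(ctrl,441,181,55,-6)
s=ctrl.get_state()["tool_pos"]
over(ctrl,"o9",(s[0],s[1],s[2]-29,-6.3),(535.5,172),174)
E
```

```text
t 28.45 pos [441.6 180.9  96.8] yang -6.3 tilt [ 6.e-04  4.e-04 -1.e+00] q [-0.7   0.39  0.25  2.11 -0.16  0.66 -0.45] F [-0.   1.  -1.9] w 61.6
offset units [ 0.    -0.021  1.392] yaw units -0.07
```

View pics/o9.png

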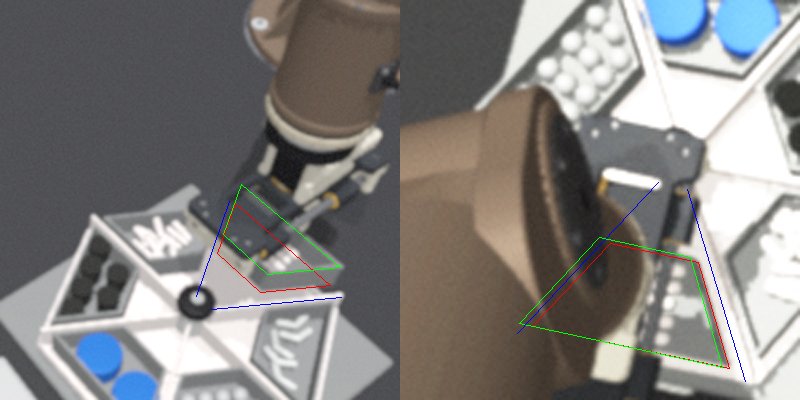

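View pics/o9_scene_raw.png

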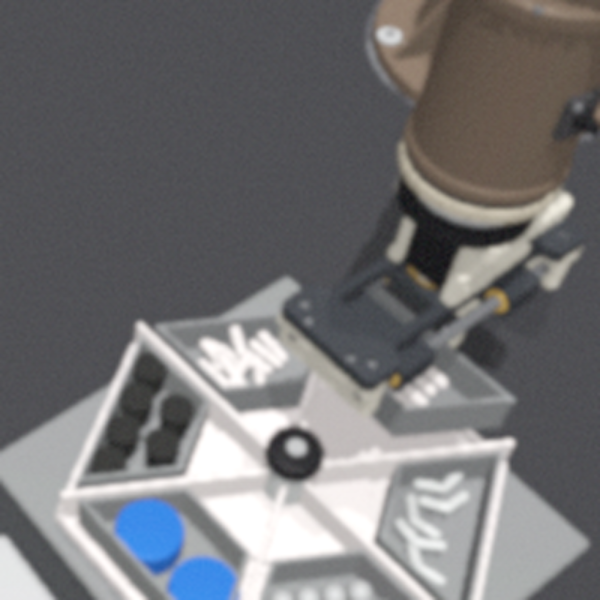

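View pics/o9_top_raw.png

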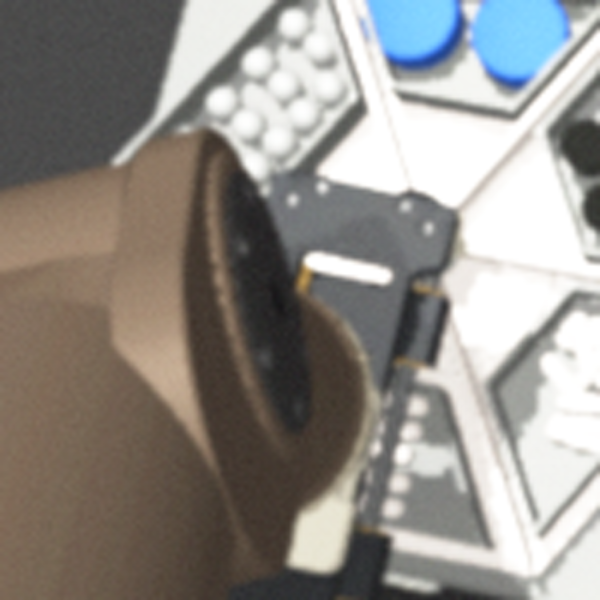

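The tray and wall overlays agree with the image to about 1–2 mm in both views. I'll lower it with a 1 mm correction and check before the last few mm.

Request:
{"op": "play_rows", "data": {
  "steps": [
    {"offset":[0.03,0,0.1],"yaw":0},
    {"offset":[0,0,0.2],"yaw":0},
    {"offset":[0,0,0.25],"yaw":0},
    {"offset":[0,0,0.25],"yaw":0},
    {"offset":[0,0,0.2],"yaw":0},
    {"offset":[0,0,0.1],"yaw":0},
    {"offset":[0,0,0.05],"yaw":0},
    {"offset":[0,0,0],"yaw":0}
  ]
}}

```text
t: 29.55
tool_pos: [441.5, 181.7, 62.0]
eef_rot: [0.745, 0.667, 0.0, -0.0]
contact_force: [-0.3, 0.3, -2.2]
gripper_width: 61.8
```

```bash
python3 - <<'E'
from h import *
from rig import ctrl
go(ctrl,441.5,182,55,-6)
s=ctrl.get_state()["tool_pos"]
over(ctrl,"o10",(s[0],s[1],s[2]-29,-6.3),(535.7,172),174,((455,250,60),(185,275,75)))
E
```

```text
t 29.55 pos [441.5 181.7  62. ] yang -6.3 tilt [ 1.e-04  1.e-04 -1.e+00] q [-0.68  0.45  0.23  2.13 -0.18  0.57 -0.43] F [-0.3  0.3 -2.2] w 61.8
offset units [ 0.01  -0.002  0.232] yaw units -0.07
```

View pics/o10.png

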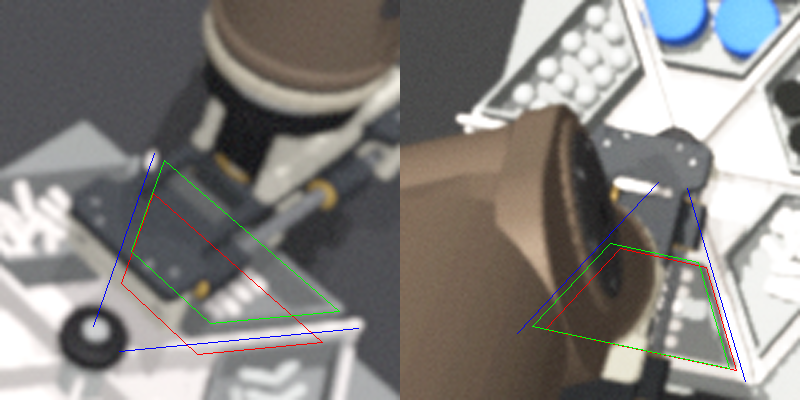

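View pics/o10_scene_raw.png

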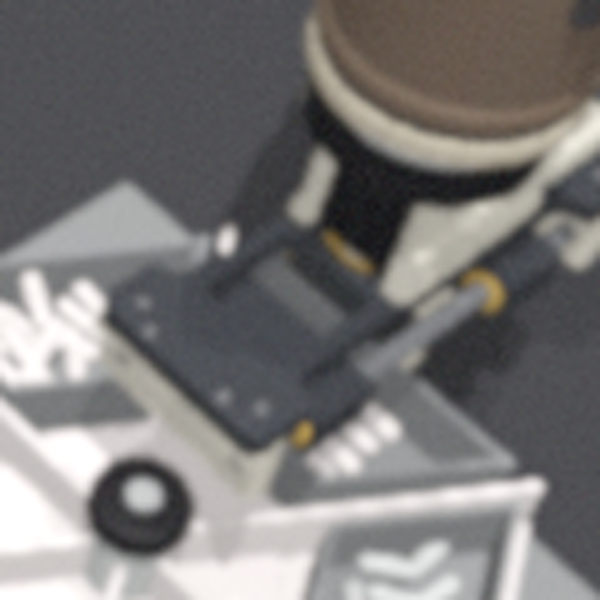

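No contact so far. Now the last 7 mm, in small steps.

Request:
{"op": "play_rows", "data": {
  "steps": [
    {"offset":[0,0,0.05],"yaw":0},
    {"offset":[0,0,0.05],"yaw":0},
    {"offset":[0,0,0.05],"yaw":0},
    {"offset":[0,0,0.04],"yaw":0},
    {"offset":[0,0,0],"yaw":0}
  ]
}}

```text
t: 30.28
tool_pos: [441.4, 181.6, 56.1]
eef_rot: [0.745, 0.667, -0.0, -0.0]
contact_force: [-0.8, -0.2, -2.2]
gripper_width: 62.0
```

Request:
{"op": "play_rows", "data": {
  "steps": [
    {"offset":[0,0,0.03],"yaw":0},
    {"offset":[0,0,0.02],"yaw":0},
    {"offset":[0,0,0],"yaw":0}
  ]
}}

```text
t: 30.65
tool_pos: [441.5, 181.7, 54.9]
eef_rot: [0.745, 0.667, 0.0, -0.0]
contact_force: [-2.4, -0.3, 4.1]
gripper_width: 61.9
```

Contact came exactly at the expected floor height (TCP 55), so the tray is down. I'll release it with a small opening, then lift.

Request:
{"op": "play_rows", "data": {
  "gripper": 0.74,
  "steps": [
    {"offset":[0,0,0],"yaw":0},
    {"offset":[0,0,0],"yaw":0},
    {"offset":[0,0,0],"yaw":0},
    {"offset":[0,0,0],"yaw":0}
  ]
}}

```text
t: 31.15
tool_pos: [441.5, 181.7, 54.7]
eef_rot: [0.745, 0.667, 0.0, -0.0]
contact_force: [0.1, -0.5, -0.9]
gripper_width: 68.0
```

```bash
python3 - <<'E'
from h import *
from rig import ctrl
go(ctrl,441.5,182,55,-6)
over(ctrl,"o11",(441.5,181.7,26,-6.3),(535.7,172),174,((455,260,60),(185,275,75)))
E
```

```text
t 31.15 pos [441.5 181.7  54.7] yang -6.3 tilt [ 0.  0. -1.] q [-0.67  0.47  0.22  2.14 -0.19  0.56 -0.42] F [ 0.1 -0.5 -0.9] w 68.0
offset units [ 0.01 -0.   -0.01] yaw units -0.07
```

View pics/o11.png

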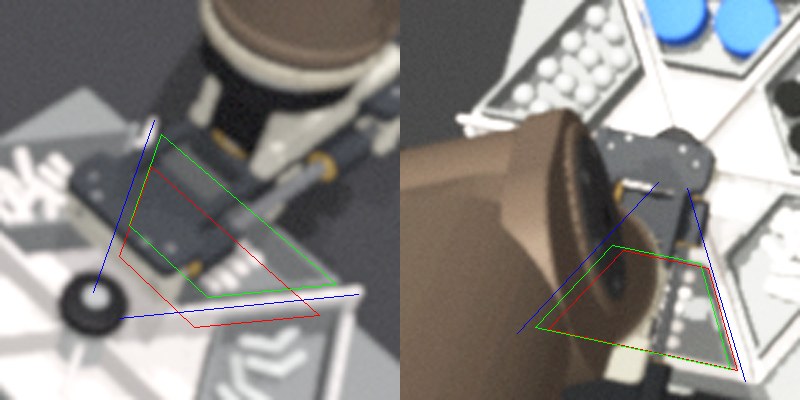

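The tray is released and the forces are near zero. I'll lift straight up and swing clear.

Request:
{"op": "play_rows", "data": {
  "steps": [
    {"offset":[0,0,-0.1],"yaw":0},
    {"offset":[0,0,-0.2],"yaw":0},
    {"offset":[0,0,-0.4],"yaw":0},
    {"offset":[0,0,-0.8],"yaw":0},
    {"offset":[0,0,-1],"yaw":0},
    {"offset":[0,0,-1],"yaw":0},
    {"offset":[0,0,-1],"yaw":0},
    {"offset":[-0.5,0,-0.5],"yaw":0},
    {"offset":[-1,0,0],"yaw":0},
    {"offset":[-1,0,0],"yaw":0},
    {"offset":[-1,0,0],"yaw":0},
    {"offset":[-1,0,0],"yaw":0}
  ]
}}

```text
t: 32.75
tool_pos: [425.7, 45.4, 204.6]
eef_rot: [0.745, 0.667, -0.0, -0.0]
contact_force: [-0.4, 0.3, 0.0]
gripper_width: 68.0
```

Request:
{"op": "play_rows", "data": {
  "steps": [
    {"offset":[-1,0,0],"yaw":0},
    {"offset":[-1,0,0],"yaw":0},
    {"offset":[-1,0,0],"yaw":0},
    {"offset":[-1,0,0],"yaw":0},
    {"offset":[-1,0,0],"yaw":0},
    {"offset":[-1,0,0],"yaw":0},
    {"offset":[-0.5,0,0],"yaw":0},
    {"offset":[0,0,0],"yaw":0}
  ]
}}

```text
t: 33.75
tool_pos: [403.9, -147.7, 204.6]
eef_rot: [0.746, 0.666, -0.0, -0.0]
contact_force: [1.1, 0.5, 0.2]
gripper_width: 67.7
```

```bash
python3 - <<'E'
from h import *
from rig import ctrl
go(ctrl,441.5,182,55,-6)
over(ctrl,"o12",(441.5,181.7,26,-6.3),(535.7,172),173.5,((428,290,105),(218,265,105)))
p=ctrl.read_camera("scene"); cv2.imwrite("pics/s12.png",p["img"])
E
```

```text
t 33.75 pos [ 403.9 -147.7  204.6] yang -6.5 tilt [-6.e-04  0.e+00 -1.e+00] q [-0.23  0.16  0.53  2.11 -0.1   0.9   0.24] F [1.1 0.5 0.2] w 67.7
offset units [1.1063e+01 1.0000e-03 4.9870e+00] yaw units -0.1
```

View pics/o12.png

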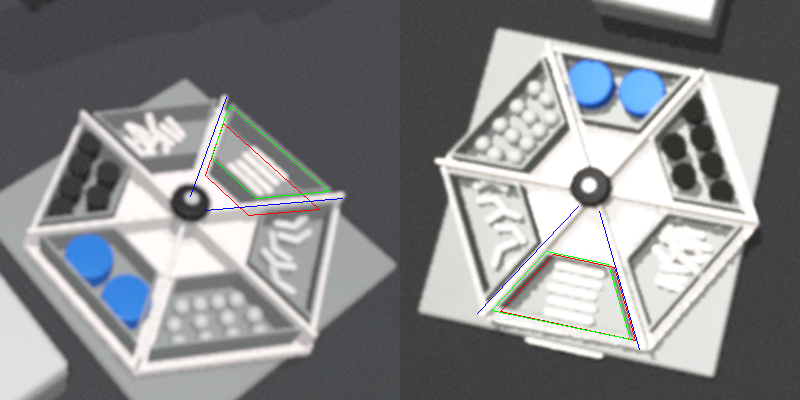

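View pics/o12_scene_raw.png

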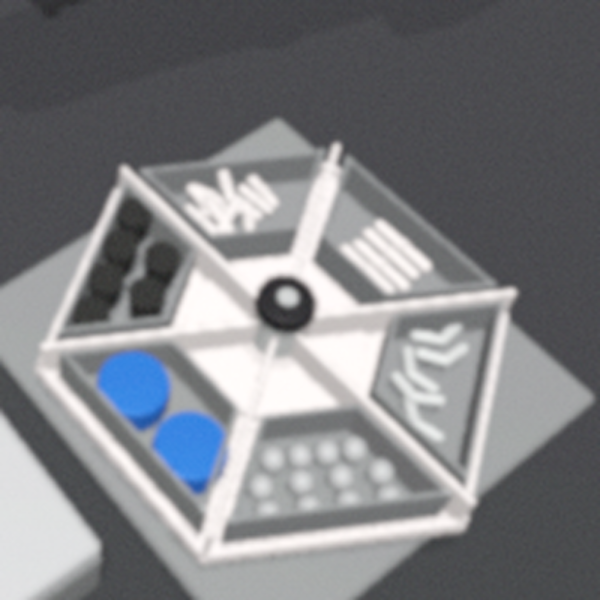

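View pics/o12_top_raw.png

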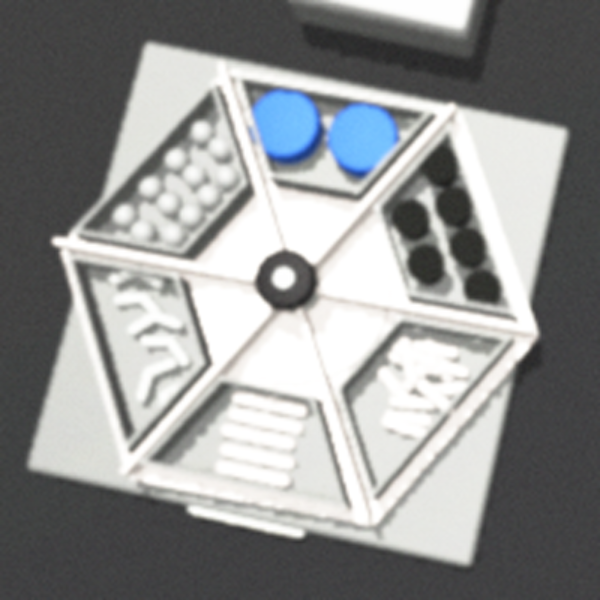

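The tray sits flat within the walls with all five bars in it. The turntable looks about 1–2° off square to the base, so I'll quantify that from long baselines.

```bash
python3 - <<'E'
from h import *
from rig import ctrl
D={"top":(218,265,105,[((222,68),(372,520)),((455,108),(128,472)),((533,333),(60,242))],[(147,42),(567,128),(470,565),(28,468)]),
"scene":(428,290,105,[((512,294),(44,352)),((335,152),(206,552)),((125,172),(468,505))],None)}
for n,(cx,cy,k,w,b) in D.items():
    p=ctrl.read_camera(n); x0,y0=cx-k,cy-k; T=lambda u:np.array(u)/(600/(2*k))-.5+[x0,y0]
    an=[]
    for u,v in w:
        d=ray(p,T(u),56)-ray(p,T(v),56); an.append(np.degrees(np.arctan2(d[1],d[0])))
    an=np.array(an); print(n,"walls",an.round(1),"mod60",((an-23.5+30)%60-30+23.5).round(2), "-> bay", (((an-23.5+30)%60-30+23.5).mean()+150).round(2))
    if b:
        q=[ray(p,T(u),14)[:2] for u in b]
        for i in range(4):
            d=q[(i+1)%4]-q[i]; print("base edge",np.hypot(*d).round(1),((np.degrees(np.arctan2(d[1],d[0]))+45)%90-45).round(2))
    sq=np.array([[-145,-145],[145,-145],[145,145],[-145,145]])
    v,f=fit([(p,big(ctrl,p,"carousel_base"))],prism(sq,0,14),[535,172,-6.5],True); print("base fit",v.round(2),round(f,3))
    o=meas(p,ctrl,["tray","narrow_end","beaker","bottle","tipbox","bay"])
E
```

```text
top walls [ 25.5 -34.9 -95.4] mod60 [25.55 25.1  24.62] -> bay 175.09
base edge 285.4 -6.39
base edge 287.1 -6.43
base edge 286.0 -6.49
base edge 286.6 -6.56
base fit [534.67 172.07  -6.61] 0.039
tray 0.88 [444.2 194.8]
narrow_end 0.68 [475.5 176.8]
beaker 0.8 [ 646.1 -259. ]
bottle 0.6 [ 642.  -169.5]
tipbox 0.76 [757.8 131.6]
scene walls [ 145.6 -154.9  -95.4] mod60 [25.6  25.15 24.58] -> bay 175.11
base fit [530.11 174.09  -6.45] 0.07
tray 0.79 [408.1 173.5]
narrow_end 0.77 [452.4 178.6]
beaker 0.55 [ 648.7 -259.9]
bottle 0.69 [ 636.  -165.6]
tipbox 0.63 [751.7 139.9]
bay 0.61 [440.3 180.9]
```

The bay is about 1.6° off the front, equal in both views (under 4 mm at the rim). That is small, and regripping the knob could jolt the seated tray, so I'm leaving it. The beaker, jar and tip box haven't moved.

```bash
python3 - <<'E'
from rig import ctrl
print(ctrl.close_job(), ctrl.get_state()["t"])
E
```

```text
the job is handed in; nothing more can be done
the job is handed in; nothing more can be done
```

The tray is in the carousel's empty bay, lying flat with its narrow end towards the hub and all five bars still in it, and I've handed the job in. I turned the carousel by its knob by about 103° until the empty bay faced the front. I then gripped the tray by its end walls, carried it over level and lowered it until it touched the floor at the expected height. After letting go I lifted straight up and moved the arm clear. The last clock reading was about 34 s, against the 72 s limit.

**Last checks**
- **Tray:** in both pictures it lies between the bay walls, inside the outer lip, with five bars visible. The tray model drawn at the released position matched the pictures to about 2 mm. The networks' own tray readings there were up to about 35 mm off and contradicted each other, so I did not rely on them.
- **Beaker, jar and tip box:** where they started, within measuring scatter of a few mm.
- **Forces:** the wrist force I read stayed under about 16 N, and was near zero after release.
- **Carousel angle:** it is not quite square. Both cameras put the bay at about 175.1° and the front at 173.5°, so it is about 1.6° off, under 4 mm at the rim. My estimate before placing the tray was nearer 1°. I left it because gripping the knob again could have jolted the tray.

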